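Set out the calibration bracket on the loading plate

ROBOT

A 7-joint arm with a two-finger parallel gripper is mounted at the origin on the work surface. World frame = base frame: x ahead of the robot, y to its left, z up, the work surface at z = 0. Lengths are in m, angles in rad, forces in N, time in s.
With the tool pointing down it reaches from about 0.425 to 0.925 m from the base axis. Payload 6.8 kg.
Tool frame: the origin (TCP) lies at the very end of the fingers, on their centre line; the grasp point (between the pads) lies 19 mm behind it; z points along the fingers, y is the line along which they close (so a half turn about z gives the same grasp; the last joint's range is limited). The gripper opens to 85 mm and grips with 20 to 120 N. Pads are 22 mm wide; open, the fingers measure 114 mm over their backs; the gripper's body (76 mm by 85 mm) begins 54 mm behind the grasp point. The pads swing forward as they close: fully open they stand 13 mm farther back than shut.
Start: joints at [1.209, 0.477, 0.022, 1.555, -0.011, 1.109, -0.083], TCP at [0.169, -0.653, 0.231] pointing down, gripper open.
Joint ranges: [-2.96, 2.96], [-0.34, 2.1], [-1.41, 1.46], [0.24, 2.44], [-1.37, 4.51], [0.17, 1.92], [-2.96, 2.96]. Speed limits (rad/s): [2.39, 2.39, 3.14, 3.14, 3.14, 3.14, 3.14].

INTERFACE

Orientations are given as a unit quaternion [w, x, y, z].
In Python, from station import bot gives the robot as it stands. The module is installed in compiled form; this text tells all that it offers.
- The arm moves only by the shell command python3 -m jog 'ROWS' [OPENING] [FORCE]. ROWS is JSON, a list of rows, each a list of 4 numbers: the shift along the tool's x, y, z in cm, then the turn about the tool's z in rad. In form: [[x, y, z, spin], ...]. A call has 1 to 20 rows; each row is the pose to reach, as a shift and turn from the pose commanded when the call began, along the tool's axes at that moment; what a row does not reach only later rows make up. A row lasts 1/12 s, in which the tool goes at most 41.7 mm and 7.16 degrees, less where a joint would pass 70% of its speed; a pose out of reach is approached as far as the arm can. A call with a gripper value outside its range is refused whole. OPENING is the closure, from -1 (fully open) to 1 (shut), set as the call begins (- or left out, the last holds). The fingers move at their own pace and stop on an object; FORCE is the grip in N (left out, the last holds). Time passes only in rows, so rows that repeat a pose let the fingers close. It gives the time, the measured TCP pose, the force, the opening and the grip force at its end, in the units of the state.
- bot.get_obs(): the state, without advancing time (a new reading comes with each control period).
- bot.read_camera(name): name is "scene" or "top" or "wrist"; returns a dict with "pixels" (384x512x3 uint8, red, green, blue), "depth" (384x512 float32, m along the optical axis (not along the pixel's ray), 0 where there is no reading), "fovy" (degrees; the focal length in pixels is half the picture's height over the tangent of half this angle, whatever the lens; pixels are square), "cx", "cy" (the principal point, pixels), "pose" (4x4, takes a point from camera to world coordinates). Camera axes: x right, y down, z forward; pixel columns grow to the right and rows downward; lengths in m; the calibration is good to about 2 mm. A picture is of the moment at which its call begins.
- bot.hand_in(): hands the job in; it is judged then, once.
The state is a dict: "t": time; "q": joint angles; "joint_vel": joint speeds; "joint_torque": joint torques, N m; "eef_pos": TCP position; "tool_rot": TCP orientation; "contact_force": force on the tool from outside, world axes, zero at the start; "torque": the same for the moment, N m; "gripper_width": opening from 0.0 (shut) to 1.0 (fully open); "grasp_force": force on a finger pad.
Only numpy, scipy, OpenCV 4.12 (cv2) and the standard library are available. Lean on these libraries where they do the work, as an engineer would, in place of code of your own. Each camera call takes 0.05 s, during which the arm holds its last target. There are 200 camera calls.

TASK

Set out the calibration run on the black loading plate, each thing upright and centred on its own pad: in the front row (nearer the robot) the green-capped jar on the end pad next to the blue scanner block, the red-capped jar on the end pad next to the grey end stop, and the open white pot on the pad between those two jars. Stand the yellow-capped jar on the back-row pad directly behind the pot, and put the lid on the pot, seated flat. Leave the amber bottle and the computer mouse where they are.

Things in the scene. Friction and masses are not known exactly. Their poses are not given: they have to be found in the camera images.
- plate: Fixed black plate, 165 (x) by 250 (y) by 8 mm thick, with six flush grey, white-rimmed pads 60 mm across: front row of three (nearer the robot) at x = -42.5 mm, back row at x = +42.5 mm, each at y = -80, 0, +80 mm. Things stand on its top, 8 mm above the bench. Origin: centre of its underside; its x points from front row to back row, away from the robot, within 0.3 rad.
- scanner: Fixed dark-blue block 44 x 44 x 60 mm tall with a black round lens on top (70 mm in all), on the bench at one end of the plate's front row and in line with it, 165 mm from the row's middle pad centre and 85 mm from its nearest; which end varies. Origin: centre of its underside.
- end_stop: Fixed plain light-grey block 44 x 44 mm, 43 mm tall, on the bench at the other end of the front row, likewise 165 mm from the middle pad and 85 mm from its nearest pad centre. Origin: centre of its underside.
- jar_green: Loose white jar with a green screw cap, 44 mm diameter, 65 mm tall, about 90 g; upright on the bench at the start. Origin: centre of its underside, z up.
- jar_red: Loose white jar with a red screw cap, 44 mm diameter, 65 mm tall, about 90 g; upright on the bench at the start. Origin: centre of its underside, z up.
- jar_yellow: Loose white jar with a yellow screw cap, 44 mm diameter, 65 mm tall, about 90 g; upright on the bench at the start. Origin: centre of its underside, z up.
- pot: Loose white open pot, a straight round cup 56 mm outside diameter, 55 mm tall, wall 3 mm (50 mm bore), about 120 g; upright at the start. Origin: centre of its underside, z up.
- lid: Loose pot lid, 50 g, upright on the bench: steel disc 60 mm across, 4 mm thick; under it a plug 38 mm across (34 at its foot), 5 mm deep, that drops into the pot's mouth; on top a black knob 18 mm across, from 9 to 33 mm above the origin. Origin: centre of the plug's underside, z up; when seated it is 50 mm above the pot's underside.
- amber_bottle: Bystander: loose amber bottle 60 mm across, 120 mm tall, to one side of the plate. Not to be moved. Origin: centre of its underside.
- mouse: Bystander: loose black computer mouse, 100 x 58 x 31 mm, to the other side of the plate. Not to be moved. Origin: centre of its underside.

How it is judged:
At the end, for the whole second after the job is handed in: Green jar by the scanner, red by the end stop, pot between them, yellow jar behind the pot: each within 12 mm of its pad centre along both plate axes, on the plate, upright within 0.1 rad. Lid within 9 mm of the pot centre, level, its disc down on the rim. All at rest (x of jar_green in the frame of plate between -0.0545 and -0.0305 m and z of jar_green in the frame of plate between 0.004 and 0.012 m and angle between each of jar_green, jar_red, pot, jar_yellow, lid's own z axis and vertical below 0.1 rad and linear speed of each of jar_green, jar_red, pot, jar_yellow, lid below 0.02 m/s and horizontal distance between jar_green and scanner between 0.073 and 0.097 m and x of jar_red in the frame of plate between -0.0545 and -0.0305 m and z of jar_red in the frame of plate between 0.004 and 0.012 m and horizontal distance between jar_red and end_stop between 0.073 and 0.097 m and x of pot in the frame of plate between -0.0545 and -0.0305 m and z of pot in the frame of plate between 0.004 and 0.012 m and y of pot in the frame of plate between -0.012 and 0.012 m and x of jar_yellow in the frame of plate between 0.0305 and 0.0545 m and z of jar_yellow in the frame of plate between 0.004 and 0.012 m and y of jar_yellow in the frame of plate between -0.012 and 0.012 m and horizontal distance between lid and pot below 0.009 m and z of lid in the frame of pot between 0.046 and 0.0525 m); the robot touches nothing.
It fails at once if the amber bottle or the mouse is moved by more than 20 mm (distance of any of amber_bottle, mouse from where it was at the start of the episode above 0.02 m).
It also fails if it takes over 112 s, if anything falls off the work surface, if the arm or the gripper's body presses on something with over 40 N, if the wrist force passes 120 N, or if a joint passes its speed limit or range.

## Working session

There is one attempt and no reset: what is moved stays moved. The work goes in short steps, Python scripts to look and compute and a shell command to move; the robot and the scene stay as the last step left them, time stands still between calls to the robot, and variables do not carry over. Pictures are saved under pics/ and viewed, at most 14 in all, crops included, and the job is handed in when it is done.

```bash
mkdir -p pics; ls
python3 - <<'E'
from station import bot
import cv2,numpy as np
o=bot.get_obs();print(o['t'],o['eef_pos'],o['tool_rot'])
ims=[]
for n in('top','scene'):
    c=bot.read_camera(n);np.savez(f'{n}0.npz',**c)
    print(n,c['fovy'],c['cx'],c['cy'],np.round(c['pose'],3).tolist())
    cv2.imwrite(f'pics/{n}0.png',c['pixels'][:,:,::-1])
E
```

```text
pics
0.0 [ 0.1693252  -0.652774    0.23030062] [-9.37779442e-04  9.91957935e-01  1.26564387e-01 -1.75523710e-04]
top 53.60042738217834 256.0575246904419 197.79694551498147 [[0.006, -0.996, 0.084, 0.455], [-1.0, -0.006, 0.003, -0.012], [-0.003, -0.084, -0.996, 0.935], [0.0, 0.0, 0.0, 1.0]]
scene 55.1343803879309 258.88587446262545 192.51393643959352 [[0.639, 0.447, -0.626, 1.152], [0.769, -0.352, 0.533, -0.545], [0.018, -0.822, -0.569, 0.645], [0.0, 0.0, 0.0, 1.0]]
```

View pics/top0.png

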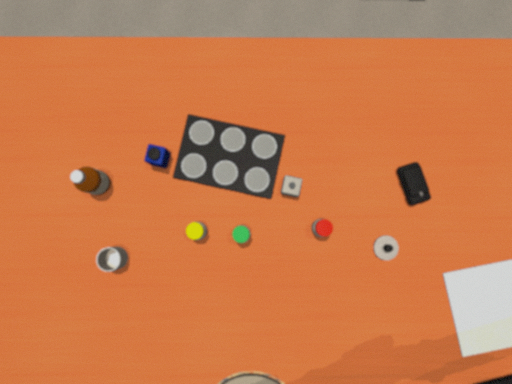

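View pics/scene0.png

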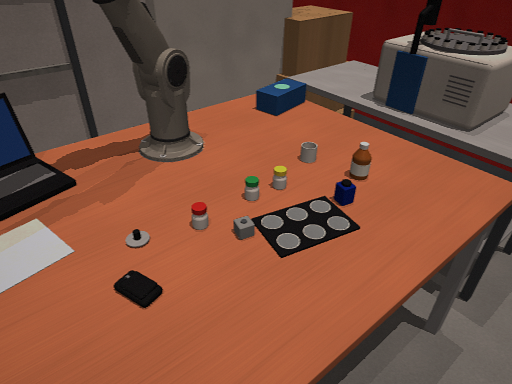

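The top view shows +x up and +y left. The plate is at (230,155), with the scanner on its +y side at (157,156) and the end stop at (292,186). The yellow jar is at (195,231), green (241,235), red (323,228), the pot at (112,258), the lid at (386,247), the bottle at (90,180) and the mouse at (413,184). The scene view agrees.

```bash
cat > lib.py <<'E'
import cv2,numpy as np
from station import bot
def cam(n):
    c=bot.read_camera(n); return prep(c)
def prep(c):
    c={k:np.asarray(c[k]) for k in c}
    f=192/np.tan(np.radians(float(c['fovy']))/2)
    v,u=np.mgrid[:384,:512]
    d=np.stack([(u-float(c['cx']))/f,(v-float(c['cy']))/f,np.ones(u.shape)],-1)
    c['ray']=d@c['pose'][:3,:3].T; c['o']=c['pose'][:3,3]; c['f']=f
    c['pts']=c['o']+c['ray']*c['depth'][...,None]
    c['hsv']=cv2.cvtColor(c['pixels'],cv2.COLOR_RGB2HSV)
    return c
def plane(c,u,v,z):
    d=c['pose'][:3,:3]@np.array([(u-float(c['cx']))/c['f'],(v-float(c['cy']))/c['f'],1]); o=c['o']
    return o+d*(z-o[2])/d[2]
def hue(c,lo,hi,s=120,v=60):
    return cv2.inRange(c['hsv'],(lo,s,v),(hi,255,255))
def blobs(m,amin=20):
    n,l,st,ce=cv2.connectedComponentsWithStats(m)
    return [(ce[i],st[i],l==i) for i in range(1,n) if st[i][4]>=amin]
E
python3 - <<'E'
from lib import *
for n in('top','scene'):
    c=prep(dict(np.load(n+'0.npz'))); P=c['pts']
    print(n,'bench z', np.round(np.median(P[300:320,250:300,2]),4) if n=='top' else np.round(np.median(P[330:350,250:300,2]),4))
    for name,lo,hi in(('yellow',24,35),('green',55,85),('blue',112,130),('red',0,2),('red',174,180)):
        for ce,st,m in blobs(hue(c,lo,hi,180,50),25):
            q=P[m]; print(name,st[:5],'planar',np.round(plane(c,*ce,.065),3)[:2],'zmax',np.round(np.percentile(q[:,2],[5,50,95]),3), 'ptmean',np.round(q[q[:,2]>.055].mean(0),3) if (q[:,2]>.055).any() else '')
    if n=='top':
        g=cv2.inRange(c['hsv'],(0,0,90),(180,60,255))
        for ce,st,m in blobs(g,15):
            if st[4]<1500: 
                q=P[m];print('grey',st,np.round(ce,1),'z8',np.round(plane(c,*ce,.008),3)[:2],'z',np.round(np.percentile(q[:,2],[5,50,95]),3))
        h=P[...,2]
        for name,(u,v),r in(('pot',(112,258),25),('lid',(386,247),20),('endstop',(292,186),16),('scanner',(157,156),18),('bottle',(90,180),28)):
            w=h[v-r:v+r,u-r:u+r]; print(name,'zmax',np.round(np.sort(w.ravel())[-60::12],3))
            if name=='pot': w=(np.abs(w-.055)<.008)
            elif name=='lid': w=(w>.018)
            elif name=='endstop': w=(np.abs(w-.043)<.008)
            elif name=='scanner': w=(np.abs(w-.062)<.012)
            else: w=w>.1
            q=P[v-r:v+r,u-r:u+r][w];print('   ',len(q),q.mean(0).round(3),'mid',((q.min(0)+q.max(0))/2).round(3),(q.max(0)-q.min(0)).round(3))
E
python3 -c "
import cv2,numpy as np
i=cv2.imread('pics/top0.png')[100:290,60:430];cv2.imwrite('pics/crop.png',cv2.resize(i,None,fx=2.1,fy=2.1,interpolation=2))"
```

```text
top bench z -0.0
yellow [186 222  17  18 234] planar [0.452 0.132] zmax [0.061 0.065 0.068] ptmean [0.453 0.132 0.065]
blue [147 148  20  18 113] planar [0.62  0.218] zmax [0.047 0.059 0.063] ptmean [0.622 0.22  0.06 ]
red [316 220  15  16  99] planar [ 0.461 -0.162] zmax [0.062 0.064 0.067] ptmean [ 0.461 -0.162  0.065]
grey [188 120  27  26 533] [201.2 132.2] z8 [0.696 0.129] z [0.006 0.008 0.011]
grey [220 127  26  26 536] [232.5 139.1] z8 [0.679 0.051] z [0.006 0.008 0.011]
grey [251 133  27  27 546] [264.  145.9] z8 [ 0.662 -0.028] z [0.005 0.008 0.011]
grey [180 153  27  26 546] [193.2 165.4] z8 [0.612 0.147] z [0.006 0.008 0.011]
grey [212 160  27  26 556] [224.9 172.3] z8 [0.596 0.069] z [0.006 0.008 0.011]
grey [244 166  27  27 556] [256.6 179.2] z8 [ 0.579 -0.01 ] z [0.005 0.008 0.011]
grey [ 70 170  15  13 148] [ 77.  176.1] z8 [0.584 0.433] z [0.112 0.12  0.122]
grey [101 173   6   8  26] [103.  176.2] z8 [0.584 0.369] z [0.033 0.05  0.059]
grey [282 176  20  20 305] [291.2 185.8] z8 [ 0.563 -0.095] z [0.036 0.04  0.044]
grey [ 99 181   8  12  31] [102.6 185.6] z8 [0.561 
[... 807 characters left out ...]
0.186] mid [0.519 0.191 0.518] [0.127 0.405 0.835]
scene bench z 0.0003
yellow [274 166  13   7  67] planar [0.455 0.131] zmax [0.064 0.066 0.067] ptmean [0.456 0.13  0.066]
blue [337 182  19  23 196] planar [0.669 0.192] zmax [0.009 0.043 0.062] ptmean [0.64  0.219 0.06 ]
red [ 293    0  135   66 3747] planar [-0.837  2.398] zmax [-0.162  0.137  0.271] ptmean [-0.694  2.178  0.18 ]
red [ 422    0   90   46 2405] planar [-0.477  3.521] zmax [0.165 0.254 0.343] ptmean [0.055 2.18  0.255]
red [352 108 160  64 592] planar [0.659 0.697] zmax [-0.65  -0.634 -0.618] ptmean [ 1.152 -0.545  0.645]
red [192 202  14  13 154] planar [ 0.472 -0.17 ] zmax [0.053 0.064 0.067] ptmean [ 0.468 -0.168  0.064]
```

View pics/crop.png

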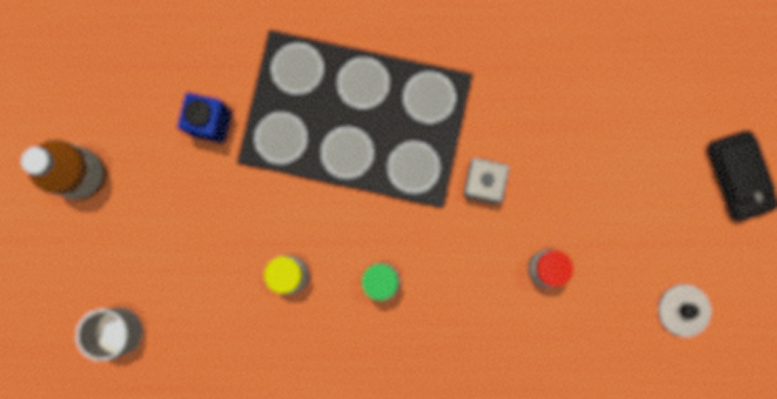

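```bash
cat > go.py <<'E'
import sys,numpy as np
from station import bot
from scipy.spatial.transform import Rotation as R
# usage: go.py x y z [yaw of tool y axis, mod pi]
a=[float(v) for v in sys.argv[1:]]
o=bot.get_obs();w,x,y,z=o['tool_rot'];M=R.from_quat([x,y,z,w]).as_matrix()
d=M.T@(np.array(a[:3])-o['eef_pos'])*100
yaw=np.arctan2(M[1,1],M[0,1]);s=0
if len(a)>3: s=-((a[3]-yaw+np.pi/2)%np.pi-np.pi/2)
print('t',round(o['t'],2),'pos',o['eef_pos'].round(4),'yaw',round(yaw,3),'tilt',M[:,2].round(3),'q',o['q'].round(2))
print('shift cm',d.round(2),'spin',round(s,3),'rows',round(np.linalg.norm(d)/4.17,1),round(abs(s)/.125,1))
E
python3 - <<'E'
from lib import *
c=prep(dict(np.load('top0.npz')))
for ce,st,m in blobs(hue(c,45,85,100,30),25): print('green',st,plane(c,*ce,.065).round(4),np.median(c['pts'][m],0))
m=(c['pts'][...,2]>.05)&(c['pts'][...,2]<.06);m[:, :90]=0;m[:,140:]=0;m[:235]=0;m[285:]=0
vs,us=np.nonzero(m);(x,y),r=cv2.minEnclosingCircle(np.float32(np.c_[us,vs]));print('pot',x,y,r,plane(c,x,y,.055).round(4))
E
python3 go.py 0.4535 0.131 0.23 -0.207
```

```text
green [233 226  17  17 227] [0.4454 0.0255 0.065 ] [0.44524673 0.02512802 0.06468794]
pot 108.80000305175781 258.79998779296875 12.778217315673828 [0.3866 0.3285 0.055 ]
t 0.1 pos [ 0.1693 -0.6529  0.2304] yaw -1.317 tilt [-0.001  0.002 -1.   ] q [ 1.21  0.48  0.02  1.56 -0.01  1.11 -0.08]
shift cm [ 47.19 -68.74   0.15] spin -1.11 rows 20.0 8.9
```

```bash
python3 -m jog '[[41,-26,0,-0.6],[41,-26,0,-0.6],[41,-26,0,-0.6],[41,-26,0,-0.6],[41,-26,0,-0.6],[41,-26,0,-0.6],[41,-26,0,-0.6],[41,-26,0,-0.6],[41,-26,0,-0.6],[41,-26,0,-0.6],[41,-26,0,-0.6],[41,-26,0,-0.6]]' -1 40; python3 go.py 0.4535 0.131 0.23 -0.207
```

```text
t: 1.1
eef_pos: [0.5038, -0.2943, 0.2312]
tool_rot: [-0.001, 0.909, 0.416, 0.001]
contact_force: [0.1, -0.2, 0.2]
gripper_width: 0.999
grasp_force: 0.0
t 1.1 pos [ 0.5038 -0.2943  0.2312] yaw -0.713 tilt [ 0.001  0.002 -1.   ] q [ 0.65  0.34 -0.29  1.76  0.11  1.05 -0.39]
shift cm [ 28.89 -31.61   0.18] spin -0.506 rows 10.3 4.0
```

```bash
python3 -m jog '[[28.9,-31.6,10,-0.506],[28.9,-31.6,10,-0.506],[28.9,-31.6,10,-0.506],[28.9,-31.6,10,-0.506],[28.9,-31.6,10,-0.506],[28.9,-31.6,10,-0.506],[28.9,-31.6,10,-0.506],[28.9,-31.6,10,-0.506],[28.9,-31.6,10,-0.506],[28.9,-31.6,10,-0.506],[28.9,-31.6,10,-0.506],[28.9,-31.6,10,-0.506],[28.9,-31.6,10,-0.506],[28.9,-31.6,10,-0.506]]'; python3 go.py 0.4535 0.131 0.02 -0.207
```

```text
t: 2.27
eef_pos: [0.4528, 0.1257, 0.1311]
tool_rot: [0.0, 0.778, 0.628, -0.0]
contact_force: [0.1, -0.4, -0.9]
gripper_width: 0.995
grasp_force: 0.0
t 2.27 pos [0.4528 0.1257 0.1311] yaw -0.212 tilt [-0.001 -0.001 -1.   ] q [ 0.08  0.33 -0.57  2.1   0.25  0.78 -0.85]
shift cm [ 0.54 -0.04 11.11] spin -0.005 rows 2.7 0.0
```

```bash
python3 -m jog '[[0,0,0,0],[0,0,0,0]]' >/dev/null; python3 go.py 0.4535 0.131 0.02 -0.207
python3 - <<'E'
from lib import *
c=cam('wrist');cv2.imwrite('pics/w1.png',c['pixels'][:,:,::-1])
for ce,st,m in blobs(hue(c,22,36,180,50),50): print(ce,st,plane(c,*ce,.065).round(4))
E
```

```text
t 2.43 pos [0.4532 0.1251 0.1314] yaw -0.214 tilt [ 0.    -0.001 -1.   ] q [ 0.08  0.33 -0.57  2.1   0.25  0.78 -0.85]
shift cm [ 0.59 -0.1  11.14] spin -0.007 rows 2.7 0.1
[253.89326425 193.41450777] [ 227  166   53   53 1930] [0.455  0.1328 0.065 ]
```

View pics/w1.png

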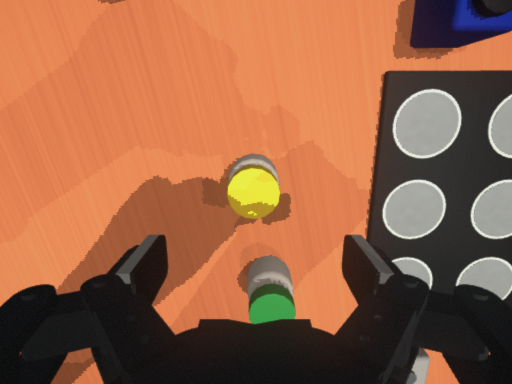

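The wrist view shows the yellow cap at (254,193) and green at (272,308), with the plate on the right. The yellow position agrees with the top view to within 2 mm.

```bash
python3 go.py .454 .132 .02 -.207; python3 -m jog '[[0.65,0,4,0],[0.65,0,8,0],[0.65,0,11.1,0],[0.65,0,11.1,0],[0.65,0,11.1,0]]'; python3 go.py .454 .132 .02 -.207
```

```text
t 2.48 pos [0.4532 0.1253 0.1315] yaw -0.214 tilt [ 0. -0. -1.] q [ 0.08  0.33 -0.57  2.1   0.25  0.78 -0.85]
shift cm [ 0.67 -0.07 11.15] spin -0.007 rows 2.7 0.1
t: 2.9
eef_pos: [0.4532, 0.1323, 0.0197]
tool_rot: [-0.001, 0.778, 0.628, -0.002]
contact_force: [0.8, 1.0, 0.6]
gripper_width: 1.002
grasp_force: 0.0
t 2.9 pos [0.4532 0.1323 0.0197] yaw -0.212 tilt [-0.003 -0.001 -1.   ] q [-0.04  0.52 -0.46  2.16  0.43  0.55 -1.03]
shift cm [-0.01  0.08 -0.03] spin -0.005 rows 0.0 0.0
```

```bash
python3 -m jog '[[0,0,0,0],[0,0,0,0],[0,0,0,0],[0,0,0,0],[0,0,0,0],[0,0,0,0],[0,0,0,0],[0,0,0,0],[0,0,-2,0],[0,0,-5,0],[0,0,-8,0],[0,0,-8,0]]' 1 40; python3 go.py .679 .051 .10 -.207
```

```text
t: 3.9
eef_pos: [0.4574, 0.1345, 0.1057]
tool_rot: [0.002, 0.778, 0.629, 0.004]
contact_force: [1.0, 0.2, -1.1]
gripper_width: 0.487
grasp_force: 41.6
t 3.9 pos [0.4574 0.1345 0.1057] yaw -0.211 tilt [ 0.009  0.002 -1.   ] q [ 0.05  0.38 -0.56  2.11  0.3   0.72 -0.91]
shift cm [-3.52 23.41  0.75] spin -0.004 rows 5.7 0.0
```

```bash
python3 -m jog '[[-3.5,23.4,0.7,0],[-3.5,23.4,0.7,0],[-3.5,23.4,0.7,0],[-3.5,23.4,0.7,0],[-3.5,23.4,0.7,0],[-3.5,23.4,0.7,0],[-3.5,23.4,0.7,0],[-3.5,23.4,0.7,0],[-3.5,23.4,0.7,0],[-3.5,23.4,0.7,0],[-3.5,23.4,0.7,0]]'; python3 go.py .679 .051 .029 -.207
```

```text
t: 4.82
eef_pos: [0.6746, 0.0508, 0.0936]
tool_rot: [-0.0, 0.777, 0.629, -0.0]
contact_force: [-0.5, 0.1, -1.6]
gripper_width: 0.489
grasp_force: 41.6
t 4.82 pos [0.6746 0.0508 0.0936] yaw -0.209 tilt [-0.  0. -1.] q [ 0.15  0.67 -0.47  1.63  0.36  0.93 -0.65]
shift cm [0.11 0.43 6.46] spin -0.002 rows 1.6 0.0
```

```bash
python3 -m jog '[[0.1,0.4,3,0],[0.1,0.4,5,0],[0.1,0.4,6,0],[0.1,0.4,6.4,0],[0.1,0.4,6.4,0],[0.1,0.4,6.4,0]]'; python3 go.py .679 .051 .028 -.207
```

```text
t: 5.32
eef_pos: [0.6797, 0.0506, 0.0302]
tool_rot: [0.0, 0.777, 0.629, 0.0]
contact_force: [0.0, 0.7, -1.5]
gripper_width: 0.491
grasp_force: 43.0
t 5.32 pos [0.6797 0.0506 0.0302] yaw -0.21 tilt [ 0.001  0.    -1.   ] q [ 0.13  0.75 -0.44  1.65  0.4   0.83 -0.68]
shift cm [ 0.03 -0.08  0.22] spin -0.003 rows 0.1 0.0
```

Ease down 2 mm, release with a partial opening, and rise.

```bash
python3 -m jog '[[0,-0.05,0.1,0],[0,-0.05,0.2,0],[0,-0.05,0.2,0],[0,-0.05,0.2,0]]'; python3 -m jog '[[0,0,0,0],[0,0,0,0],[0,0,0,0],[0,0,0,0],[0,0,-2,0],[0,0,-6,0],[0,0,-10,0],[0,0,-11,0],[0,0,-11,0],[0,0,-11,0]]' -1; python3 go.py .4454 .0255 .11 -.207
```

```text
t: 5.65
eef_pos: [0.6799, 0.0504, 0.0299]
tool_rot: [0.001, 0.778, 0.629, 0.001]
contact_force: [-4.6, -0.7, 13.7]
gripper_width: 0.49
grasp_force: 44.3
t: 6.48
eef_pos: [0.6796, 0.05, 0.1378]
tool_rot: [0.0, 0.778, 0.629, 0.0]
contact_force: [-0.5, -0.5, 0.0]
gripper_width: 0.999
grasp_force: 0.0
t 6.48 pos [0.6796 0.05   0.1378] yaw -0.211 tilt [ 0.001 -0.    -1.   ] q [ 0.17  0.62 -0.48  1.59  0.33  1.   -0.63]
shift cm [ -7.31 -22.39   2.75] spin -0.004 rows 5.7 0.0
```

```bash
python3 -m jog '[[-7.3,-22.4,2.7,0],[-7.3,-22.4,2.7,0],[-7.3,-22.4,2.7,0],[-7.3,-22.4,2.7,0],[-7.3,-22.4,2.7,0],[-7.3,-22.4,2.7,0],[-7.3,-22.4,2.7,0],[-7.3,-22.4,2.7,0],[-7.3,-22.4,2.7,0],[-7.3,-22.4,2.7,0],[-7.3,-22.4,2.7,0]]'; python3 go.py .4454 .0255 .02 -.207;python3 - <<'E'
from lib import *
c=cam('wrist')
for ce,st,m in blobs(hue(c,45,85,100,30),50): print(ce,st,plane(c,*ce,.065).round(4))
c=cam('top')
for ce,st,m in blobs(hue(c,22,36,180,50),50): print('yellow',ce,st,plane(c,*ce,.073).round(4))
E
```

```text
t: 7.4
eef_pos: [0.4462, 0.026, 0.1102]
tool_rot: [-0.0, 0.778, 0.629, 0.0]
contact_force: [-0.6, -0.0, -0.8]
gripper_width: 0.999
grasp_force: 0.0
t 7.4 pos [0.4462 0.026  0.1102] yaw -0.211 tilt [ 0.     0.001 -1.   ] q [ 0.29  0.33 -0.56  2.16  0.26  0.71 -0.66]
shift cm [-0.07 -0.07  9.02] spin -0.004 rows 2.2 0.0
[255.096875   208.88710937] [ 227  180   57   58 2560] [0.4478 0.0289 0.065 ]
yellow [231.40343348 132.54506438] [223 124  17  18 233] [0.6785 0.049  0.073 ]
```

```bash
python3 -m jog '[[0.1,0,4,0],[0.1,0,7,0],[0.1,0,9,0],[0.1,0,9,0],[0.1,0,9,0],[0.1,0,9,0]]'; python3 -m jog '[[0,0,0,0],[0,0,0,0],[0,0,0,0],[0,0,0,0],[0,0,0,0],[0,0,0,0],[0,0,0,0],[0,0,0,0],[0,0,-2,0],[0,0,-5,0],[0,0,-8,0],[0,0,-8,0],[0,0,-8,0],[0,0,-8,0]]' 1 40; python3 go.py .612 .147 .10 -.207
```

```text
t: 8.0
eef_pos: [0.4462, 0.027, 0.0212]
tool_rot: [0.0, 0.778, 0.629, 0.001]
contact_force: [0.9, -0.2, 0.6]
gripper_width: 1.007
grasp_force: 0.0
t: 9.17
eef_pos: [0.4448, 0.0262, 0.1001]
tool_rot: [0.0, 0.778, 0.628, -0.0]
contact_force: [-0.6, 0.1, -1.5]
gripper_width: 0.491
grasp_force: 41.8
t 9.17 pos [0.4448 0.0262 0.1001] yaw -0.212 tilt [-0. -0. -1.] q [ 0.28  0.35 -0.56  2.17  0.29  0.69 -0.69]
shift cm [15.32 13.81  0.  ] spin -0.005 rows 4.9 0.0
```

```bash
python3 -m jog '[[15.3,13.8,0,0],[15.3,13.8,0,0],[15.3,13.8,0,0],[15.3,13.8,0,0],[15.3,13.8,0,0],[15.3,13.8,0,0],[15.3,13.8,0,0],[15.3,13.8,0,0],[15.3,13.8,0,0],[15.3,13.8,0,0]]' >/dev/null; python3 go.py .612 .147 .03 -.207
```

```text
t 10.0 pos [0.611  0.1459 0.0996] yaw -0.212 tilt [-0.002 -0.001 -1.   ] q [ 0.04  0.6  -0.51  1.75  0.37  0.89 -0.84]
shift cm [0.13 0.08 6.96] spin -0.005 rows 1.7 0.0
```

```bash
python3 -m jog '[[0.1,0.1,3,0],[0.1,0.1,5,0],[0.1,0.1,6.5,0],[0.1,0.1,6.9,0],[0.1,0.1,7,0],[0.1,0.1,7,0]]';python3 -m jog '[[0,0,0,0],[0,0,0,0],[0,0,0,0],[0,0,0,0],[0,0,-2,0],[0,0,-6,0],[0,0,-10,0],[0,0,-11,0],[0,0,-11,0],[0,0,-11,0]]' -1;python3 go.py .461 -.162 .14 -.207;  python3 go.py .461 -.162 .14 -.207
```

```text
t: 10.5
eef_pos: [0.6134, 0.1478, 0.0306]
tool_rot: [0.0, 0.778, 0.629, 0.0]
contact_force: [0.3, -0.5, -0.4]
gripper_width: 0.491
grasp_force: 41.8
t: 11.33
eef_pos: [0.6138, 0.148, 0.1411]
tool_rot: [0.001, 0.778, 0.629, 0.001]
contact_force: [0.4, -0.2, -0.7]
gripper_width: 0.998
grasp_force: 0.0
t 11.33 pos [0.6138 0.148  0.1411] yaw -0.211 tilt [ 0.002  0.    -1.   ] q [ 0.05  0.55 -0.53  1.72  0.33  0.96 -0.82]
shift cm [-33.52  -8.44   0.07] spin -0.004 rows 8.3 0.0
t 11.33 pos [0.6138 0.148  0.1411] yaw -0.211 tilt [ 0.002  0.    -1.   ] q [ 0.05  0.55 -0.53  1.72  0.33  0.96 -0.82]
shift cm [-33.52  -8.44   0.07] spin -0.004 rows 8.3 0.0
```

```bash
python3 -m jog '[[-33.5,-8.4,2,0],[-33.5,-8.4,2,0],[-33.5,-8.4,2,0],[-33.5,-8.4,2,0],[-33.5,-8.4,2,0],[-33.5,-8.4,2,0],[-33.5,-8.4,2,0],[-33.5,-8.4,2,0],[-33.5,-8.4,2,0],[-33.5,-8.4,2,0],[-33.5,-8.4,2,0],[-33.5,-8.4,2,0],[-33.5,-8.4,2,0],[-33.5,-8.4,2,0]]' >/dev/null; python3 go.py .462 -.162 .021 -.207;python3 - <<'E'
from lib import *
c=cam('wrist')
for ce,st,m in blobs(hue(c,0,3,190,50)|hue(c,174,180,190,50),200): print(ce,st,plane(c,*ce,.065).round(4))
c=cam('top')
for ce,st,m in blobs(hue(c,22,36,180,50),50): print('yellow',ce,st,plane(c,*ce,.073).round(4))
for ce,st,m in blobs(hue(c,45,85,100,30),50): print('green',ce,st,plane(c,*ce,.073).round(4))
E
```

```text
t 12.5 pos [ 0.4617 -0.1603  0.1202] yaw -0.208 tilt [ 0.     0.001 -1.   ] q [ 0.64  0.37 -0.51  2.07  0.26  0.77 -0.24]
shift cm [-0.16  0.07  9.92] spin -0.001 rows 2.4 0.0
[256.66190901 211.15031222] [ 230  183   54   55 2242] [ 0.4633 -0.1627  0.065 ]
yellow [231.38961039 132.58008658] [223 124  17  18 231] [0.6785 0.049  0.073 ]
green [187.69649805 160.56809339] [179 152  18  18 257] [0.6125 0.1487 0.073 ]
```

```bash
python3 -m jog '[[-0.2,0.1,4,0],[-0.2,0.1,8,0],[-0.2,0.1,9.9,0],[-0.2,0.1,9.9,0],[-0.2,0.1,9.9,0],[-0.2,0.1,9.9,0]]'; python3 -m jog '[[0,0,0,0],[0,0,0,0],[0,0,0,0],[0,0,0,0],[0,0,0,0],[0,0,0,0],[0,0,0,0],[0,0,0,0],[0,0,-2,0],[0,0,-5,0],[0,0,-8,0],[0,0,-8,0],[0,0,-8,0],[0,0,-8,0]]' 1 40; python3 go.py .579 -.010 .10 -.207
```

```text
t: 13.1
eef_pos: [0.4628, -0.1639, 0.0225]
tool_rot: [0.001, 0.777, 0.629, 0.001]
contact_force: [0.2, -0.0, 1.0]
gripper_width: 1.002
grasp_force: 0.0
t: 14.27
eef_pos: [0.4611, -0.1643, 0.101]
tool_rot: [0.0, 0.778, 0.629, -0.0]
contact_force: [0.3, 0.1, -0.9]
gripper_width: 0.489
grasp_force: 41.4
t 14.27 pos [ 0.4611 -0.1643  0.101 ] yaw -0.211 tilt [-0. -0. -1.] q [ 0.64  0.4  -0.5   2.08  0.29  0.73 -0.26]
shift cm [17.56  8.29  0.09] spin -0.004 rows 4.7 0.0
```

```bash
python3 -m jog '[[17.6,8.3,0,0],[17.6,8.3,0,0],[17.6,8.3,0,0],[17.6,8.3,0,0],[17.6,8.3,0,0],[17.6,8.3,0,0],[17.6,8.3,0,0],[17.6,8.3,0,0],[17.6,8.3,0,0],[17.6,8.3,0,0],[17.6,8.3,0,0]]' >/dev/null; python3 go.py .579 -.010 .032 -.207
```

```text
t 15.18 pos [ 0.579  -0.0108  0.1011] yaw -0.213 tilt [-0.001 -0.001 -1.   ] q [ 0.3   0.53 -0.5   1.87  0.34  0.83 -0.59]
shift cm [ 0.08 -0.01  6.91] spin -0.006 rows 1.7 0.0
```

```bash
python3 -m jog '[[0.1,0,3,0],[0.1,0,5,0],[0.1,0,6.5,0],[0.1,0,6.8,0],[0.1,0,6.9,0],[0.1,0,6.9,0]]';python3 -m jog '[[0,0,0,0],[0,0,0,0],[0,0,0,0],[0,0,0,0],[0,0,-2,0],[0,0,-6,0],[0,0,-10,0],[0,0,-11,0],[0,0,-11,0],[0,0,-11,0]]' -1;python3 go.py .50 .20 .14 -.207;python3 go.py .3866 .3285 .13 -.207
```

```text
t: 15.68
eef_pos: [0.5802, -0.0086, 0.0329]
tool_rot: [0.0, 0.778, 0.629, 0.0]
contact_force: [-0.1, -0.1, -0.6]
gripper_width: 0.489
grasp_force: 41.4
t: 16.52
eef_pos: [0.5802, -0.0086, 0.1431]
tool_rot: [0.001, 0.778, 0.629, 0.001]
contact_force: [-0.5, 0.3, -0.5]
gripper_width: 0.999
grasp_force: 0.0
t 16.52 pos [ 0.5802 -0.0086  0.1431] yaw -0.211 tilt [ 0.002 -0.    -1.   ] q [ 0.32  0.47 -0.53  1.84  0.3   0.9  -0.56]
shift cm [ 18.71 -12.22   0.28] spin -0.004 rows 5.4 0.0
t 16.52 pos [ 0.5802 -0.0086  0.1431] yaw -0.211 tilt [ 0.002 -0.    -1.   ] q [ 0.32  0.47 -0.53  1.84  0.3   0.9  -0.56]
shift cm [ 28.89 -26.     1.26] spin -0.004 rows 9.3 0.0
```

```bash
python3 -m jog '[[28.9,-26,0,0],[28.9,-26,0,0],[28.9,-26,0,0],[28.9,-26,0,0],[28.9,-26,0,0],[28.9,-26,0,0],[28.9,-26,0,0],[28.9,-26,0,0],[28.9,-26,0,0],[28.9,-26,0,0],[28.9,-26,0,0],[28.9,-26,0,0],[28.9,-26,0,0],[28.9,-26,0,0],[28.9,-26,0,0],[28.9,-26,0,0]]' >/dev/null; python3 go.py .3866 .3285 .02 -.207;python3 - <<'E'
from lib import *
c=cam('wrist');cv2.imwrite('pics/w2.png',c['pixels'][:,:,::-1])
h=c['pts'][...,2];m=((h>.050)&(h<.06)&(np.hypot(c['pts'][...,0]-.387,c['pts'][...,1]-.329)<.05)).astype(np.uint8)
vs,us=np.nonzero(m);(x,y),r=cv2.minEnclosingCircle(np.float32(np.c_[us,vs]));print('pot',x,y,r,plane(c,x,y,.055).round(4))
c=cam('top')
for ce,st,m in blobs(hue(c,0,3,190,50)|hue(c,174,180,190,50),50): print('red',ce,st,plane(c,*ce,.073).round(4))
E
```

```text
t 17.85 pos [0.3868 0.3275 0.1421] yaw -0.213 tilt [-0.    -0.001 -1.   ] q [-0.28  0.39 -0.66  2.    0.31  0.85 -1.33]
shift cm [ 0.1  -0.04 12.21] spin -0.006 rows 2.9 0.0
pot 253.7985076904297 190.0 33.931488037109375 [0.3878 0.3322 0.055 ]
red [256.15135135 175.39459459] [249 167  15  17 185] [ 0.579  -0.0088  0.073 ]
```

View pics/w2.png

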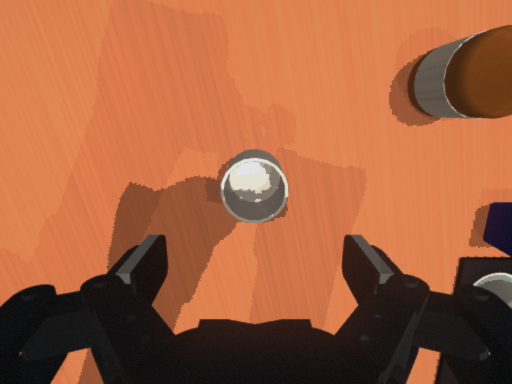

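The wrist view shows the pot rim at (254,190), clear of the bottle at (480,75). Averaging with the top view puts the pot at about (0.387, 0.330).

```bash
python3 -m jog '[[0.3,0,4,0],[0.3,0,8,0],[0.3,0,11,0],[0.3,0,12.2,0],[0.3,0,12.2,0],[0.3,0,12.2,0]]'; python3 -m jog '[[0,0,0,0],[0,0,0,0],[0,0,0,0],[0,0,0,0],[0,0,0,0],[0,0,0,0],[0,0,0,0],[0,0,-2,0],[0,0,-5,0],[0,0,-9,0],[0,0,-13,0],[0,0,-13,0],[0,0,-13,0],[0,0,-13,0]]' 1 40; python3 go.py .596 .069 .15 -.207
```

```text
t: 18.45
eef_pos: [0.3869, 0.332, 0.0208]
tool_rot: [-0.0, 0.778, 0.629, -0.0]
contact_force: [0.7, -0.2, 0.0]
gripper_width: 1.0
grasp_force: 0.0
t: 19.62
eef_pos: [0.3868, 0.3311, 0.1506]
tool_rot: [0.0, 0.778, 0.629, 0.0]
contact_force: [-0.3, -0.6, -1.0]
gripper_width: 0.63
grasp_force: 43.6
t 19.62 pos [0.3868 0.3311 0.1506] yaw -0.212 tilt [ 0.001 -0.    -1.   ] q [-0.28  0.38 -0.67  1.99  0.31  0.87 -1.33]
shift cm [-21.23  25.95   0.08] spin -0.005 rows 8.0 0.0
```

```bash
python3 -m jog '[[-21.2,26,0,0],[-21.2,26,0,0],[-21.2,26,0,0],[-21.2,26,0,0],[-21.2,26,0,0],[-21.2,26,0,0],[-21.2,26,0,0],[-21.2,26,0,0],[-21.2,26,0,0],[-21.2,26,0,0],[-21.2,26,0,0],[-21.2,26,0,0],[-21.2,26,0,0],[-21.2,26,0,0]]' >/dev/null; python3 go.py .596 .069 .0295 -.207
```

```text
t 20.78 pos [0.5958 0.0712 0.1502] yaw -0.209 tilt [-0.  0. -1.] q [ 0.2   0.5  -0.56  1.79  0.32  0.94 -0.7 ]
shift cm [-0.22  0.07 12.07] spin -0.002 rows 2.9 0.0
```

```bash
python3 -m jog '[[-0.2,0,4,0],[-0.2,0,8,0],[-0.2,0,10,0],[-0.2,0,11.5,0],[-0.2,0,12,0],[-0.2,0,12.1,0],[-0.2,0,12.1,0],[-0.2,0,12.1,0]]';python3 -m jog '[[0,0,0,0],[0,0,0,0],[0,0,0,0],[0,0,0,0],[0,0,-2,0],[0,0,-6,0],[0,0,-10,0],[0,0,-14,0],[0,0,-15,0],[0,0,-15,0],[0,0,-15,0]]' -0.6;python3 go.py .414 -.322 .16 -.207;python3 - <<'E'
from lib import *
c=cam('top')
i=c['pixels'][100:290,60:430,::-1];cv2.imwrite('pics/t2.png',cv2.resize(i,None,fx=2.1,fy=2.1,interpolation=2))
# lid: disc at z=.009
g=cv2.inRange(c['hsv'],(0,0,60),(180,60,255))
for ce,st,m in blobs(g,200):
    if abs(ce[0]-386)<15 and abs(ce[1]-247)<15:
        ctr=cv2.findContours(m.astype(np.uint8),0,1)[0][0];(x,y),r=cv2.minEnclosingCircle(ctr);e=cv2.fitEllipse(ctr);print('lid',x,y,r,plane(c,x,y,.009).round(4),plane(c,*e[0],.009).round(4))
k=c['hsv'][...,2][235:260,374:398]<60
vs,us=np.nonzero(k);print('knob px',us.mean()+374,vs.mean()+235,plane(c,us.mean()+374,vs.mean()+235,.025).round(4),k.sum())
E
```

```text
t: 21.45
eef_pos: [0.5958, 0.0688, 0.0301]
tool_rot: [0.0, 0.777, 0.629, -0.0]
contact_force: [-3.4, 0.2, 5.2]
gripper_width: 0.632
grasp_force: 43.9
t: 22.37
eef_pos: [0.5965, 0.0677, 0.1798]
tool_rot: [0.001, 0.778, 0.629, 0.001]
contact_force: [-0.3, -0.1, -0.1]
gripper_width: 0.798
grasp_force: 0.0
t 22.37 pos [0.5965 0.0677 0.1798] yaw -0.211 tilt [ 0.002 -0.    -1.   ] q [ 0.21  0.47 -0.57  1.76  0.29  1.   -0.68]
shift cm [-41.93  -9.67   1.96] spin -0.004 rows 10.3 0.0
lid 385.4776916503906 247.30357360839844 11.96539306640625 [ 0.4146 -0.3222  0.009 ] [ 0.4144 -0.3222  0.009 ]
knob px 387.5357142857143 247.92857142857142 [ 0.4138 -0.3217  0.025 ] 28
```

View pics/t2.png

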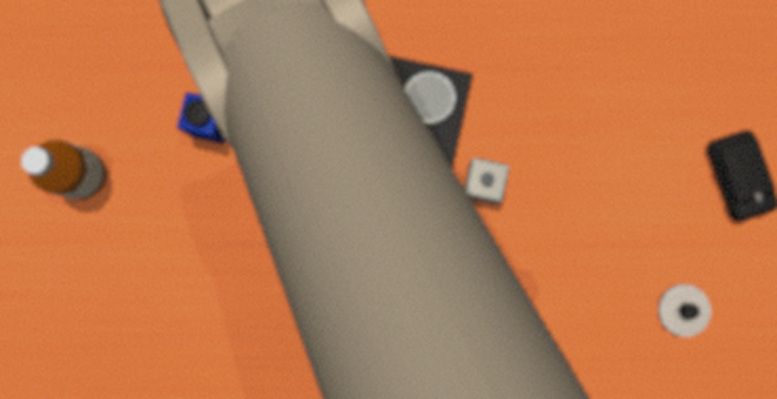

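The arm hides the plate in this view, but the lid is clear at (386,247) full-frame, which is (0.414, -0.322).

```bash
python3 -m jog '[[-41.9,-9.7,3,0],[-41.9,-9.7,3,0],[-41.9,-9.7,3,0],[-41.9,-9.7,3,0],[-41.9,-9.7,3,0],[-41.9,-9.7,3,0],[-41.9,-9.7,3,0],[-41.9,-9.7,3,0],[-41.9,-9.7,3,0],[-41.9,-9.7,3,0],[-41.9,-9.7,3,0],[-41.9,-9.7,3,0],[-41.9,-9.7,3,0],[-41.9,-9.7,3,0],[-41.9,-9.7,3,0],[-41.9,-9.7,3,0],[-41.9,-9.7,3,0]]' >/dev/null; python3 go.py .4143 -.322 .0125 -.207;python3 - <<'E'
from lib import *
c=cam('wrist');cv2.imwrite('pics/w3.png',c['pixels'][:,:,::-1])
P=c['pts'];m=(np.hypot(P[...,0]-.415,P[...,1]+.322)<.04)
k=m&(P[...,2]>.028)&(P[...,2]<.038);vs,us=np.nonzero(k);print('knob top',k.sum(),plane(c,us.mean(),vs.mean(),.033).round(4))
g=m&(c['hsv'][...,1]<70)&(P[...,2]>.003)
ctr=max(cv2.findContours(g.astype(np.uint8),0,1)[0],key=len);e=cv2.fitEllipse(cv2.convexHull(ctr));print('disc',e,plane(c,*e[0],.008).round(4))
c=cam('top');cv2.imwrite('pics/t3.png',cv2.resize(c['pixels'][100:290,130:330,::-1],None,fx=3,fy=3,interpolation=2))
P=c['pts'];m=(np.hypot(P[...,0]-.596,P[...,1]-.069)<.045)&(abs(P[...,2]-.063)<.006)
vs,us=np.nonzero(m);(x,y),r=cv2.minEnclosingCircle(np.float32(np.c_[us,vs]));print('pot',r,plane(c,x,y,.063).round(4))
E
```

```text
t 23.83 pos [ 0.4142 -0.3204  0.1493] yaw -0.209 tilt [ 0.  0. -1.] q [ 0.92  0.37 -0.47  1.97  0.22  0.85  0.13]
shift cm [-0.16  0.04 13.68] spin -0.002 rows 3.3 0.0
knob top 285 [ 0.4159 -0.3222  0.033 ]
disc ((232.55157470703125, 378.17352294921875), (209.21046447753906, 263.4302673339844), 118.74472045898438) [ 0.3372 -0.5568  0.008 ]
pot 11.949186325073242 [0.5944 0.0661 0.063 ]
```

View pics/t3.png

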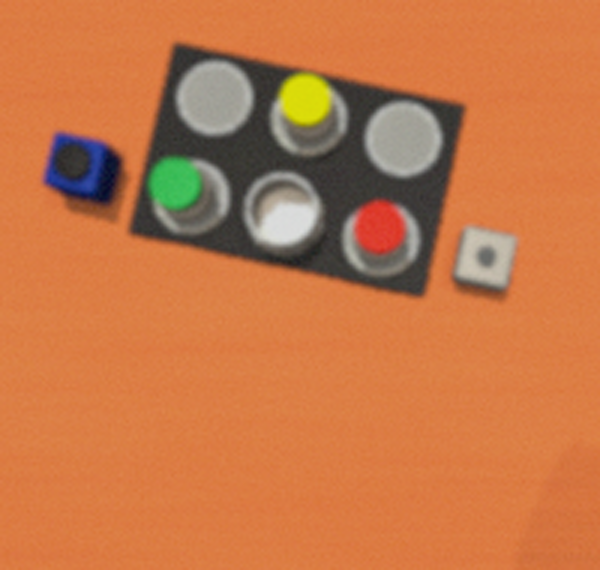

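View pics/w3.png

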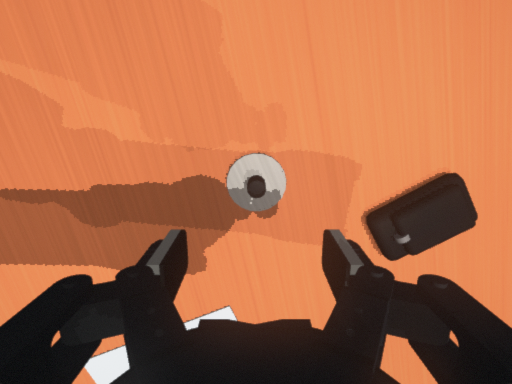

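The top view shows all three jars on their pads and the pot on the middle front pad. The wrist view shows the lid knob at (257,186), clear of the mouse.

```bash
python3 -m jog '[[-0.2,0.05,4,0],[-0.2,0.05,8,0],[-0.2,0.05,11,0],[-0.2,0.05,13,0],[-0.2,0.05,13.6,0],[-0.2,0.05,13.6,0],[-0.2,0.05,13.6,0],[-0.2,0.05,13.6,0]]';python3 go.py .415 -.322 .0125 -.207
```

```text
t: 24.6
eef_pos: [0.4148, -0.3242, 0.0149]
tool_rot: [0.001, 0.778, 0.629, 0.0]
contact_force: [-0.0, -0.5, 0.6]
gripper_width: 0.804
grasp_force: 0.0
t 24.6 pos [ 0.4148 -0.3242  0.0149] yaw -0.211 tilt [ 0.002 -0.002 -1.   ] q [ 0.84  0.58 -0.37  2.04  0.37  0.58  0.  ]
shift cm [ 0.22 -0.03  0.24] spin -0.004 rows 0.1 0.0
```

```bash
python3 -m jog '[[0.2,0,0.1,0],[0.2,0,0.2,0],[0.2,0,0.2,0]]' >/dev/null; python3 -m jog '[[0,0,0,0],[0,0,0,0],[0,0,0,0],[0,0,0,0],[0,0,0,0],[0,0,0,0],[0,0,0,0],[0,0,0,0],[0,0,0,0],[0,0,0,0]]' 1 40;python3 go.py .415 -.322 .0125 -.207;python3 -m jog '[[0,0,-1,0],[0,0,-3,0],[0,0,-7,0],[0,0,-11,0],[0,0,-14,0],[0,0,-14,0],[0,0,-14,0],[0,0,-14,0]]'; python3 go.py .5955 .0675 .15 -.207
```

```text
t: 25.68
eef_pos: [0.4141, -0.3217, 0.0115]
tool_rot: [0.0, 0.778, 0.629, -0.0]
contact_force: [-1.6, 0.8, 5.6]
gripper_width: 0.196
grasp_force: 39.0
t 25.68 pos [ 0.4141 -0.3217  0.0115] yaw -0.211 tilt [ 0. -0. -1.] q [ 0.84  0.58 -0.37  2.05  0.37  0.58 -0.  ]
shift cm [-0.01  0.09 -0.1 ] spin -0.004 rows 0.0 0.0
t: 26.35
eef_pos: [0.4133, -0.3214, 0.1509]
tool_rot: [-0.0, 0.778, 0.629, -0.0]
contact_force: [-0.3, -0.4, -0.7]
gripper_width: 0.194
grasp_force: 39.1
t 26.35 pos [ 0.4133 -0.3214  0.1509] yaw -0.211 tilt [-0.001  0.    -1.   ] q [ 0.93  0.37 -0.47  1.97  0.22  0.86  0.13]
shift cm [41.84  9.66  0.09] spin -0.004 rows 10.3 0.0
```

```bash
python3 -m jog '[[41.8,9.6,0,0],[41.8,9.6,0,0],[41.8,9.6,0,0],[41.8,9.6,0,0],[41.8,9.6,0,0],[41.8,9.6,0,0],[41.8,9.6,0,0],[41.8,9.6,0,0],[41.8,9.6,0,0],[41.8,9.6,0,0],[41.8,9.6,0,0],[41.8,9.6,0,0],[41.8,9.6,0,0],[41.8,9.6,0,0],[41.8,9.6,0,0],[41.8,9.6,0,0],[41.8,9.6,0,0]]' >/dev/null;python3 go.py .5955 .0675 .07 -.207
python3 - <<'E'
from lib import *
c=cam('wrist');cv2.imwrite('pics/w4.png',c['pixels'][:,:,::-1])
E
```

```text
t 27.77 pos [0.5952 0.0655 0.1512] yaw -0.213 tilt [-0.    -0.001 -1.   ] q [ 0.21  0.5  -0.56  1.79  0.32  0.95 -0.7 ]
shift cm [ 0.21 -0.01  8.12] spin -0.006 rows 1.9 0.0
```

View pics/w4.png

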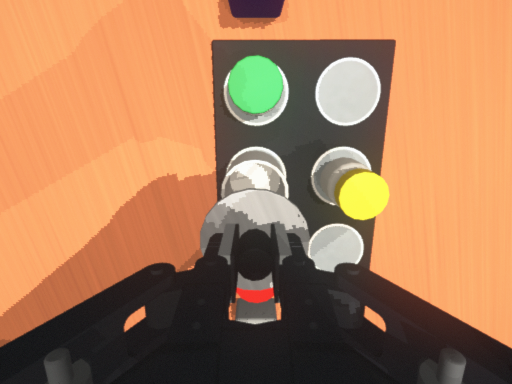

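The wrist view shows the lid held level, its disc at (255,235), in line with the pot at (255,185). Lowering it now.

```bash
python3 -m jog '[[0.2,0,3,0],[0.2,0,5.5,0],[0.2,0,6.5,0],[0.2,0,7.2,0],[0.2,0,7.7,0],[0.2,0,7.9,0],[0.2,0,7.9,0],[0.2,0,7.9,0]]';python3 go.py .5955 .0675 .07 -.207
```

```text
t: 28.48
eef_pos: [0.5966, 0.0691, 0.0733]
tool_rot: [0.0, 0.778, 0.629, 0.001]
contact_force: [0.9, 0.2, -0.9]
gripper_width: 0.194
grasp_force: 39.2
t 28.48 pos [0.5966 0.0691 0.0733] yaw -0.211 tilt [ 0.002  0.    -1.   ] q [ 0.17  0.6  -0.52  1.84  0.39  0.81 -0.76]
shift cm [-0.18 -0.08  0.33] spin -0.004 rows 0.1 0.0
```

```bash
python3 -m jog '[[-0.1,-0.1,0.1,0],[-0.1,-0.1,0.2,0],[-0.1,-0.1,0.3,0],[-0.1,-0.1,0.3,0]]';python3 go.py .5955 .0675 .07 -.207
```

```text
t: 28.82
eef_pos: [0.5949, 0.0681, 0.0696]
tool_rot: [0.0, 0.778, 0.629, 0.0]
contact_force: [-0.1, -0.5, 0.3]
gripper_width: 0.198
grasp_force: 39.2
t 28.82 pos [0.5949 0.0681 0.0696] yaw -0.211 tilt [ 0.001 -0.    -1.   ] q [ 0.17  0.6  -0.51  1.84  0.4   0.8  -0.76]
shift cm [-0.05  0.07 -0.04] spin -0.004 rows 0.0 0.0
```

```bash
python3 -m jog '[[0,0,0.05,0],[0,0,0.1,0],[0,0,0.1,0]]' | grep -E "pos|contact"; python3 -m jog '[[0,0,0.05,0],[0,0,0.1,0],[0,0,0.1,0]]'| grep -E "pos|contact"
```

```text
eef_pos: [0.5949, 0.0681, 0.0695]
contact_force: [-3.0, -1.2, 10.1]
eef_pos: [0.5951, 0.0681, 0.0694]
contact_force: [-7.0, -1.4, 17.0]
```

Contact at the expected height (0.0695), so the lid is seated. Releasing and rising clear.

```bash
python3 -m jog '[[0,0,-0.1,0],[0,0,-0.1,0],[0,0,-0.1,0],[0,0,-0.1,0],[0,0,-0.1,0],[0,0,-2,0],[0,0,-5,0],[0,0,-9,0],[0,0,-12,0],[0,0,-12,0]]' -0.2; python3 -m jog '[[-30,-8,0,0],[-30,-8,0,0],[-30,-8,0,0],[-30,-8,0,0],[-30,-8,0,0],[-30,-8,0,0],[-30,-8,0,0],[-30,-8,0,0],[-30,-8,0,0],[-30,-8,0,0],[-30,-8,0,0],[-30,-8,0,0]]'
python3 - <<'E'
from lib import *
c=cam('top');a=c['pixels'][100:200,130:330]
P=c['pts'];yx=[(.679,.051,'yellow',22,36,180,.073),(.612,.147,'green',45,85,100,.073)]
for n,lo,hi,s in(('yellow',22,36,180),('green',45,85,100),('red',0,3,190),('red',174,180,190)):
    for ce,st,m in blobs(hue(c,lo,hi,s,30),40): print(n,plane(c,*ce,.073).round(4))
m=(np.hypot(P[...,0]-.596,P[...,1]-.069)<.05)&(abs(P[...,2]-.067)<.007)&(c['hsv'][...,1]<80)
vs,us=np.nonzero(m);(x,y),r=cv2.minEnclosingCircle(np.float32(np.c_[us,vs]));print('disc',r,plane(c,x,y,.067).round(4),'z pctl',np.percentile(P[m][:,2],[5,50,95]).round(4))
k=(np.hypot(P[...,0]-.596,P[...,1]-.069)<.03)&(P[...,2]>.08);print('knob',P[k].mean(0).round(4),P[k][:,2].max())
q=P[m];A=np.c_[q[:,:2]-q[:,:2].mean(0),np.ones(len(q))];print('slope',np.linalg.lstsq(A,q[:,2],rcond=None)[0].round(3))
s=cam('scene');b=s['pixels'][130:270,220:380]
cv2.imwrite('pics/fin.png',np.vstack([cv2.resize(a,(560,280)),cv2.resize(b,(560,300))])[:,:,::-1] if 0 else np.hstack([cv2.resize(a,(400,200))[:200],cv2.resize(b,(229,200))])[:,:,::-1])
cv2.imwrite('pics/fin.png',np.vstack([cv2.resize(a,(500,250)),cv2.resize(b,(500,340))])[:,:,::-1])
E
```

```text
t: 30.15
eef_pos: [0.5984, 0.0696, 0.1939]
tool_rot: [0.003, 0.778, 0.629, 0.005]
contact_force: [0.3, 0.3, 0.4]
gripper_width: 0.6
grasp_force: 0.0
t: 31.15
eef_pos: [0.4545, -0.2067, 0.1873]
tool_rot: [-0.0, 0.777, 0.63, 0.0]
contact_force: [0.7, 0.4, 0.6]
gripper_width: 0.597
grasp_force: 0.0
yellow [0.6786 0.0489 0.073 ]
green [0.6125 0.1487 0.073 ]
red [ 0.5791 -0.0087  0.073 ]
disc 12.824292182922363 [0.5938 0.0658 0.067 ] z pctl [0.0643 0.0668 0.0694]
knob [0.5935 0.0651 0.0903] 0.09442696116596017
slope [-0.011  0.002  0.067]
```

View pics/fin.png

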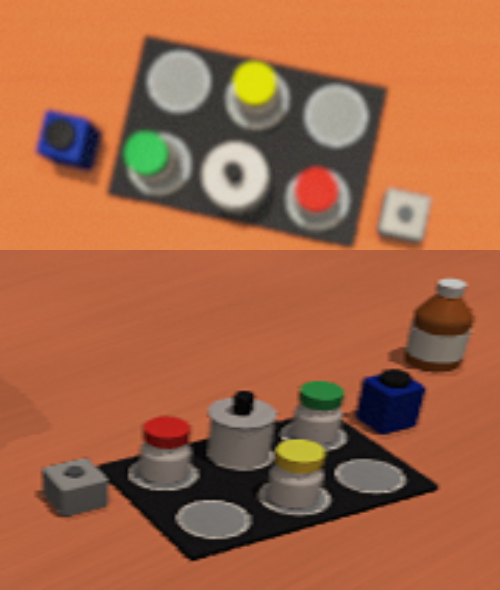

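Both views show everything placed as asked. The lid disc top is at 66.8 mm (67 expected when seated) and level, and its centre matches the pot's.

```bash
python3 -c "
from station import bot
print(bot.hand_in())"
```

```text
the job is handed in; nothing more can be done
None
```

The job is handed in at about 31 s: all three jars and the pot measured within about 3 mm of their pad centres, the lid measured level and seated on the pot, and I kept clear of the bottle and mouse; the hand-in returned no verdict.

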